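Couple the shaker tray with its hitch pin

ROBOT

A 6-joint arm with a two-finger parallel gripper is mounted at the origin on a cart in front of the work surface, level with it; the furniture and walls round the work are solid. World frame = base frame: x ahead of the robot, y to its left, z up, the work surface at z = 0. Lengths are in mm, angles in rad, forces in N, time in s.
With the tool pointing down it reaches from about 300 to 775 mm from the base axis. Payload 14.6 kg.
Tool frame: the origin (TCP) lies on the centre line of the jaws, within the pads' length; the fingertips stand 19 mm ahead of it and the grasp point (between the pads) is the TCP (bot.tip_reach is the distance from the TCP to the fingertips, in mm); y points along the fingers, x is the direction in which the jaws open and shut, and the axes are right-handed (so a half turn about y gives the same grasp; the last joint's range is limited). The gripper opens to 85 mm and grips with 20 to 120 N. Pads are 22 mm wide; open, the fingers measure 114 mm over their backs; the gripper's body (76 mm by 85 mm) begins 54 mm behind the grasp point. The pads swing forward as they close: fully open they stand 13 mm farther back than shut.
Start: joints at [1.051, 0.3, 1.521, -0, 1.321, -0.067], TCP at [240.613, 494.565, 250.281] pointing down, gripper open.
Joint ranges: [-3.03, 3.03], [-0.79, 2.21], [0.23, 2.52], [-1.04, 4.18], [0, 3.07], [-2.55, 2.55]. Speed limits (rad/s): [2.22, 2.22, 2.57, 3.14, 3.14, 3.14].

INTERFACE

Orientations are given as a unit quaternion [w, x, y, z].
In Python, from rig import bot gives the robot as it stands. Calls block until the motion is done:
- bot.move_to(position, orientation): joint-space move of the TCP to a pose.
- bot.servo_line(position, attitude=None, speed=150, until_force=None): straight line of the TCP; attitude=None keeps the orientation; speed is the mean speed in mm/s. With until_force (N) it stops when the force on the tool has changed by that much, and returns True; else False.
- bot.move_joints(angles): joint-space move.
- bot.move_gripper(opening, grip_force=None): finger opening in mm; grip_force is the grip in N (None keeps the last); returns when the fingers have stopped.
- bot.dwell(seconds).
- bot.ik(position, orientation): joint angles nearest the present ones, or None.
- bot.read_state(): the state.
- bot.read_camera(name): name is "side" or "top"; returns a dict with "image" (480x640x3 uint8, blue, green, red), "depth" (480x640 float32, mm along the optical axis (not along the pixel's ray), 0 where there is no reading), "fovy" (degrees; the focal length in pixels is half the picture's height over the tangent of half this angle, whatever the lens; pixels are square), "cx", "cy" (the principal point, pixels), "eye" and "attitude" of the camera in the world. Camera axes: x right, y down, z forward; pixel columns grow to the right and rows downward; lengths in mm; the calibration is good to about 2 mm. A picture is of the moment at which its call begins.
A pose or a line that the arm cannot do raises bot.MotionError and nothing moves.
- bot.finish_job(): hands the job in, once; it reports no verdict.
The state is a dict: "clock": time; "joint_positions": joint angles; "qvel": joint speeds; "effort": joint torques, N m; "ee_pos": TCP position; "tool_rot": TCP orientation; "ft_force": force on the tool from outside, world axes, zero at the start; "moment": the same for the moment, N m; "grip_width": finger opening in mm.
Only numpy, scipy, OpenCV 4.12 (cv2) and the standard library are available. Lean on these libraries where they do the work, as an engineer would, in place of code of your own. Each camera call takes 0.05 s, during which the arm holds its last target. There are 200 camera calls.

TASK

Slide the shaker's bottle tray in gently by its end handle, by feel, until the hitch pin standing in the receiver drops into the hidden cross hole of the tray's drawbar, then press the pin down until its head sits fully home on the receiver. Last, swing the pin's sprung wire loop up and over the end of the drawbar until it snaps shut and hangs straight down round the receiver. Do not tip the bottles in the tray, and leave the timer that lies on the shaker's deck where it is.

Things in the scene. Friction and masses are not known exactly. Their poses are not given: they have to be found in the camera images.
- shaker: Low white reciprocating shaker, 440 x 180 mm, fixed to the bench, steel deck 45 mm up. Origin: centre of its underside; +x is the way the tray slides home, +y points to its control panel, z up. At x = 70 to 82 mm stands an aluminium drive plate (126 mm wide, top 127 mm above the bench) that carries the receiver on its +x face and the drawbar's guide sleeve on the other.
- receiver_top (a point): Centre of the receiver's top face, 137.5 mm above the bench; axes as the shaker's. The receiver is a dark steel block, 36 mm along x, 38 mm along y, from 79 to 137.5 mm above the bench, with a vertical 15.5 mm square hole for the hitch pin, in which sprung balls hold the pin.
- receiver_front (a point): Centre of the receiver's +x face, 100 mm above the bench. Here the drawbar, a flat steel bar fixed to the tray (30 mm wide, 18 mm high, top 109 mm above the bench), comes out along x; once coupled its end stands about 60 mm past the pin's axis. Its cross hole (17.5 mm along x) is hidden in the receiver and must be felt.
- tray (a joint): Travel of the tray in m along the shaker's +x: 0 at the start, at most 0.066; about 4 N of friction hold it anywhere. The holes line up somewhere between 0.013 and 0.056 (the drawbar's length is set differently each time): pushed slowly, the pin drops about 12 mm by its own weight and the tray stops dead against it. Pushing on with over 20 N would bend the pin.
- tray_handle (a point): Middle of the bar handle on the tray's outer end, 90 mm above the bench; the bar lies along the shaker's y, 90 mm long, 11 mm thick, 35 mm off the end wall. The tray is a steel box 150 x 150 mm, rim 106 mm above the bench, with bottles standing loose in it, up to 180 mm above the bench and at least 40 mm from the bar.
- hitch_pin: Steel hitch pin, 14 mm square, 70 mm from its pointed tip (the origin) to the shoulder under its head; z up along the pin, x and y as the shaker's. It stands in the receiver with its tip on the drawbar. Once it has dropped, the sprung catch stops it; it must be pressed down some 30 mm more with about 8 to 12 N.
- pin_head (a point): Centre of the top of the pin's head, 197 mm above the bench at the start, 155.5 mm when home. The head is 20 mm along the shaker's x, 34 mm along y and 18 mm high.
- pin_shoulder (a point): Centre of the underside of the pin's head (18 mm below pin_head); it rests on receiver_top when the pin is home.
- loop (a joint): Angle of the sprung wire loop in rad: 0 = open, leaning 45 degrees back over the tray; 0.785 straight up; 2.356 level, pointing to the shaker's +x; 3.927 shut, hanging straight down round receiver and drawbar. The spring is over-centre: it pushes back to open below about 1.9 and snaps shut beyond (up to 1.5 N at the crossbar).
- loop_bar (a point): Middle of the loop's crossbar. The loop is a U of 6 mm steel wire, 48 mm wide inside, on a pivot along the shaker's y through the middle of the pin's head (9 mm below pin_head); the crossbar is 91 mm from the pivot.
- tray_bottle_1: Clear bottle with stopper, 58 x 110 mm, standing loose in the tray near its handle end; origin under its centre. Must not tip over.
- tray_bottle_2: Amber screw-cap bottle, 62 x 111 mm, standing loose in the tray near its handle end; origin under its centre. Must not tip over.
- tray_jar: White plastic jar, 56 x 68 mm, standing loose in the tray near the drive plate; origin under its centre. Must not tip over.
- tray_beaker: Small glass beaker, 48 x 56 mm, standing loose in the tray near the drive plate; origin under its centre. Must not tip over.
- bench_timer: White bench timer, 58 x 62 x 18 mm, lying loose on the shaker's deck beyond the receiver, away from the control panel; origin under its centre. Leave it alone.

How it is judged:
By the outcome, as a careful person would: the job done as asked, in the order asked, and still so for the second after the job is handed in, with the robot touching nothing.
It also fails if it takes over 58 s, if anything falls off the work surface, if the arm or the gripper's body presses on something with over 40 N, if the wrist force passes 120 N, or if a joint passes its speed limit or range.

## Working session

There is one attempt and no reset: what is moved stays moved. The work goes in short steps, each a Python script; the robot and the scene stay as the last script left them, time stands still between calls to the robot, and variables do not carry over. Pictures are saved under pics/ and viewed, about 8 in all and at most 12, crops included, and the job is handed in when it is done.

```bash
ls; mkdir -p pics; python3 - <<'E'
from rig import bot
import cv2,numpy as np
for n in("side","top"):
    c=bot.read_camera(n); cv2.imwrite(f"pics/{n}0.png",c["image"]); np.save(f"pics/{n}0.npy",c["depth"])
    print(n,c["fovy"],c["cx"],c["cy"],c["eye"],c["attitude"],(c["depth"]>0).mean())
s=bot.read_state();print(s["clock"],s["ee_pos"],s["tool_rot"],s["grip_width"],s["ft_force"])
E
```

```text
pics
side 42.44853543008781 316.8170029864176 237.1122549131536 [  99.77928018 -737.90025593  941.08910342] [-0.4005947   0.87961219 -0.22923053  0.11515053] 0.971826171875
top 51.28358722826648 320.1863586755883 238.32697265761277 [ 371.13014402   20.74729798 1102.06410261] [ 0.06927901 -0.69962195  0.70838335 -0.06263044] 0.9960546875
0.1 [240.51149129 494.40702414 249.76429639] [-0.5992812   0.5996457   0.37469557 -0.37535358] 85.55877118688065 [-0.02486187  0.35633976  0.1048834 ]
```

View pics/top0.png

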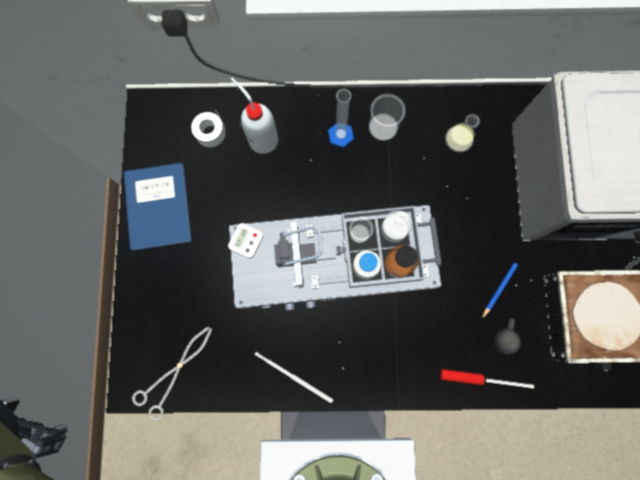

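View pics/side0.png

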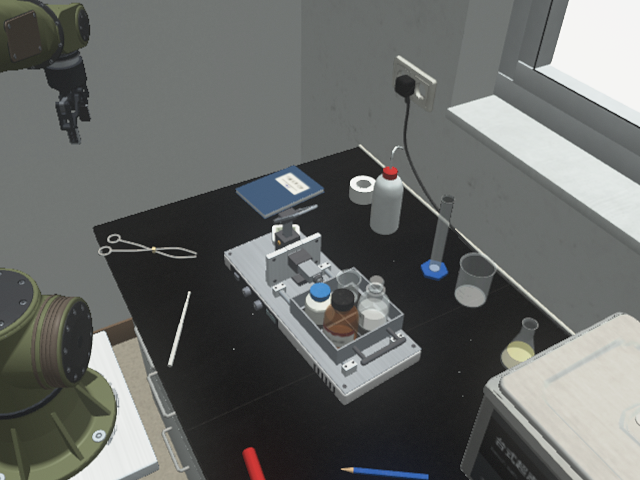

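The top view shows the shaker at about (335,257). The handle is on the right at about (434,241), the receiver and pin are at about (285,248), and the timer is at (245,240). So shaker +x points to image left. Next I'll measure it from the depth images.

```bash
cat > h.py <<'E'
from rig import bot
import cv2,numpy as np
from scipy.spatial.transform import Rotation as R
def rot(q): return R.from_quat([q[1],q[2],q[3],q[0]])
def cloud(c):
    d=c["depth"].astype(float); f=c["image"].shape[0]/2/np.tan(np.radians(c["fovy"]/2))
    v,u=np.mgrid[:d.shape[0],:d.shape[1]]
    p=np.dstack([(u-c["cx"])/f*d,(v-c["cy"])/f*d,d])
    P=p@rot(c["attitude"]).as_matrix().T+np.array(c["eye"]); P[d<=0]=np.nan
    return P
E
python3 - <<'E'
from h import *
c=bot.read_camera("top");P=cloud(c)
print("bench z",np.nanmedian(P[330:380,150:200,2]), np.nanmedian(P[350:380,350:430,2]))
z=P[...,2]; roi=np.zeros(z.shape,bool); roi[195:320,215:455]=1
deck=roi&(abs(z-45)<8); print("deck z",np.median(z[deck]))
m=(roi&(z>30)).astype(np.uint8); n,l,s,_=cv2.connectedComponentsWithStats(m); k=1+np.argmax(s[1:,4]); 
pts=P[(l==k)&(abs(z-45)<8)][:,:2].astype(np.float32)
r=cv2.minAreaRect(pts); print(r)
a=np.radians(r[2]); ang=[t for t in (a,a+np.pi/2,a-np.pi/2,a+np.pi) if np.sin(t)>.9][0]
print("yaw",np.degrees(ang))
ctr=np.array(r[0]); X=np.array([np.cos(ang),np.sin(ang)]);Y=np.array([-X[1],X[0]])
q=P[...,:2]-ctr; sx=q@X; sy=q@Y
def show(name,mm):
    mm=mm&roi
    if mm.sum()==0: print(name,"none");return
    print(name,mm.sum(),"x",np.percentile(sx[mm],[1,50,99]).round(1),"y",np.percentile(sy[mm],[1,50,99]).round(1),"z",np.percentile(z[mm],[1,50,99]).round(1))
show("plate",(abs(z-127)<5)&(sx>60)&(sx<95))
show("plateL",(abs(z-127)<5)&(sx>60)&(sx<95)&(sy>25)); show("plateR",(abs(z-127)<5)&(sx>60)&(sx<95)&(sy<-25))
show("recv",(abs(z-137.5)<4)&(sx>82)&(sx<130))
show("high",(z>187)); show("head",(z>187)&(sx>85)&(sx<125))
show("handle",(z>80)&(z<104)&(sx<-150))
show("rim",(z>100)&(z<112)&(sx<60)&(sx>-170))
show("drawbar",(abs(z-109)<5)&(sx>118)&(sx<190))
show("timer",(z>55)&(z<75)&(sx>130))
c=bot.read_camera("side");P2=cloud(c);q=P2[...,:2]-ctr;sx=q@X;sy=q@Y;z=P2[...,2];roi[:]=(abs(sx)<260)&(abs(sy)<110)
print("side")
show("plate",(abs(z-127)<5)&(sx>60)&(sx<95))
show("head",(z>185)&(sx>85)&(sx<125));show("handle",(z>80)&(z<104)&(sx<-150))
show("recv",(abs(z-137.5)<4)&(sx>82)&(sx<130));show("drawbar",(abs(z-109)<5)&(sx>118)&(sx<190))
show("high",(z>205)&(sx<90))
im=cv2.resize(c["image"][150:410,200:430],None,fx=2.3,fy=2.3,interpolation=cv2.INTER_CUBIC)
t=bot.read_camera("top")["image"][195:320,215:455]; cv2.imwrite("pics/c1.png",np.hstack([im,cv2.copyMakeBorder(cv2.rotate(cv2.resize(t,None,fx=2.4,fy=2.1,interpolation=cv2.INTER_CUBIC),cv2.ROTATE_90_CLOCKWISE)[:598],0,max(0,598-576),0,0,0)]))
E
```

```text
bench z -0.8559886042360176 -1.2812024781205764
deck z 43.79650802140486
((532.9928588867188, 1.1511688232421875), (180.21327209472656, 438.54150390625), 5.222685813903809)
yaw 95.22268581390381
plate 334 x [69.9 75.8 81.9] y [-63.6  -0.   60.1] z [122.  125.5 130. ]
plateL 113 x [70.  76.  81.9] y [25.3 43.2 60.7] z [122.  125.3 129.8]
plateR 92 x [70.3 75.7 81.7] y [-64.2 -44.4 -25.6] z [122.4 125.3 128.9]
recv 147 x [ 82.3 109.5 117.7] y [-20.2   0.2  17.3] z [133.9 136.7 140.5]
high 593 x [ 24.5  84.6 104.5] y [-29.4   1.5  30.4] z [188.1 199.7 249.9]
head 296 x [ 85.4  94.6 104.6] y [-29.9   1.3  31.1] z [187.9 194.4 199.8]
handle 596 x [-214.  -192.  -152.4] y [-74.7  -1.8  73.6] z [ 80.6  93.  103.6]
rim 1170 x [-162.4  -36.    57.6] y [-76.2   3.1  73.6] z [100.4 106.7 111.9]
drawbar none
timer 726 x [149.8 183.2 216.6] y [-84.  -50.2 -16.2] z [55.2 59.  64.5]
side
plate 375 x [66.8 74.1 89.8] y [-63.1   0.8  60.3] z [122.5 126.9 131.8]
head 169 x [ 85.4  93.6 104.1] y [-28.6   3.4  31.7] z [185.4 196.1 200.4]
handle 1342 x [-215.3 -174.4 -150.7] y [-74.9   5.2  73.6] z [ 80.6  94.3 103.7]
recv 166 x [ 82.1  93.1 118.4] y [-20.1   6.4  18. ] z [133.8 137.9 141.3]
drawbar none
high 150 x [21.9 29.7 75.4] y [-27.   13.7  30.7] z [207.3 245.4 252.9]
```

View pics/c1.png

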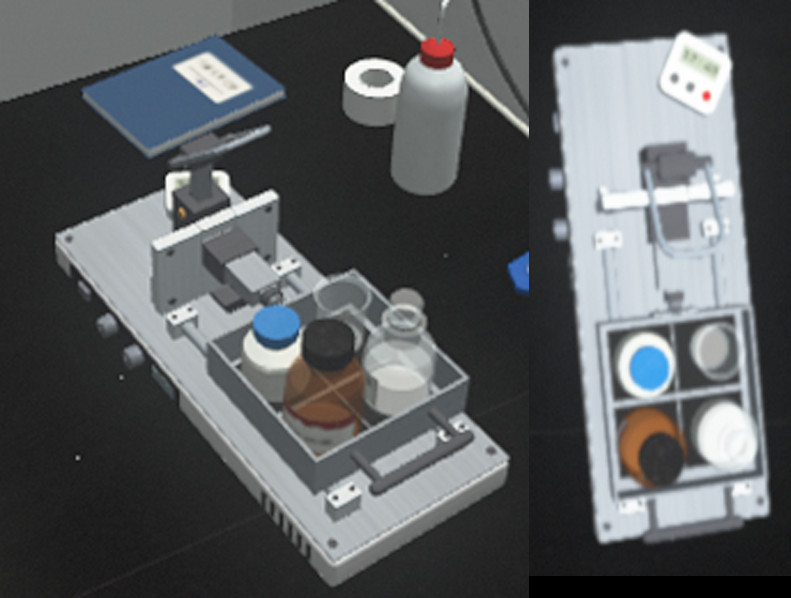

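The overhead measurements match the given sizes: plate x is 70 to 82, the receiver's +x face is at 118, and the bench reads about z −1. The crop shows the handle bar clear of the tray and the loop leaning back over it. The next step moves behind the handle, with the gripper closed and tilted away from the bottles.

```bash
cat >> h.py <<'E'
C=np.array([532.99,1.15]);A=np.radians(95.22)
X=np.array([np.cos(A),np.sin(A),0]);Y=np.array([-X[1],X[0],0]);Z=np.array([0,0,1.])
OY=-1.3   # measured lateral offset of the shaker's centre line
def W(x,y,z): return np.array([C[0],C[1],0])+x*X+(y+OY)*Y+z*Z
def inS(p): p=np.asarray(p); d=p-np.array([C[0],C[1],0]); return np.stack([d@X,d@Y-OY,d@Z],-1)
def Q(tilt=0,s=1):
    """fingers down, leaning so that they point `tilt` deg toward +x; jaws along shaker y"""
    t=np.radians(tilt); yt=np.sin(t)*X-np.cos(t)*Z; xt=s*Y
    q=R.from_matrix(np.column_stack([xt,yt,np.cross(xt,yt)])).as_quat()
    return np.array([q[3],*q[:3]]),yt
def tip(x,y,z,tilt=0,s=1):
    """TCP pose that puts the fingertips' centre at (x,y,z) in the shaker frame"""
    q,yt=Q(tilt,s); return W(x,y,z)-yt*bot.tip_reach,q
E
python3 - <<'E'
from h import *
for n in("top","side"):
    S=inS(cloud(bot.read_camera(n))); x,y,z=S[...,0],S[...,1],S[...,2]
    m=(x<-180)&(x>-225)&(abs(y)<60)&(z>80)&(z<104)&(abs(y)<40)
    print(n,m.sum(),"x",np.percentile(x[m],[2,10,50,90,98]).round(1),"z",np.percentile(z[m],[2,50,98]).round(1))
    m=(x<-180)&(x>-225)&(abs(y)<70)&(z>80)&(z<104);print("y",np.percentile(y[m],[1,99]).round(1))
    m=(x<-60)&(x>-170)&(abs(y)<70)&(z>120)&(z<190);print("bottle min x",np.percentile(x[m],[1,5]).round(1),np.percentile(z[m],99).round(1))
q0=bot.read_state()["joint_positions"]
for s in(1,-1):
    for a in [(-235,0,180,20),(-240,0,80,20),(-215,0,80,20),(-150,0,80,20),(100,0,260,0),(100,0,155,0),(20,0,196,0),(185,0,160,0)]:
        j=bot.ik(*tip(*a,s=s)); print(s,a,None if j is None else np.round(j,2))
E
```

```text
top 276 x [-213.9 -212.1 -206.4 -189.  -181.8] z [87.8 92.8 97.4]
y [-46.9  48.6]
bottle min x [-156.4 -149. ] 182.0
side 345 x [-215.5 -214.4 -210.5 -191.3 -183. ] z [88.4 94.5 98.5]
y [-46.8  48.8]
bottle min x [-161.9 -159. ] 183.3
1 (-235, 0, 180, 20) [-0.57  0.57  1.3   0.27  1.5   2.43]
1 (-240, 0, 80, 20) [-0.57  0.68  1.36  0.28  1.33  2.38]
1 (-215, 0, 80, 20) [-0.54  0.66  1.41  0.29  1.3   2.4 ]
1 (-150, 0, 80, 20) [-0.46  0.59  1.51  0.31  1.24  2.46]
1 (100, 0, 260, 0) None
1 (100, 0, 155, 0) None
1 (20, 0, 196, 0) None
1 (185, 0, 160, 0) None
-1 (-235, 0, 180, 20) [-0.57  0.57  1.3   0.27  1.5  -0.71]
-1 (-240, 0, 80, 20) [-0.57  0.68  1.36  0.28  1.33 -0.76]
-1 (-215, 0, 80, 20) [-0.54  0.66  1.41  0.29  1.3  -0.74]
-1 (-150, 0, 80, 20) [-0.46  0.59  1.51  0.31  1.24 -0.68]
-1 (100, 0, 260, 0) [ 0.12  0.24  1.52 -0.    1.37  0.03]
-1 (100, 0, 155, 0) [ 0.12  0.34  1.65 -0.    1.15  0.03]
-1 (20, 0, 196, 0) [-0.03  0.29  1.61 -0.    1.23 -0.12]
-1 (185, 0, 160, 0) [ 0.28  0.37  1.6  -0.    1.17  0.19]
```

```bash
python3 - <<'E'
from h import *
def st(t):
    s=bot.read_state(); q,yt=Q(20,-1); f=np.array(s["ft_force"]); print(t,"t%.1f"%s["clock"],"tip",inS(np.array(s["ee_pos"])+rot(s["tool_rot"]).apply([0,1,0])*bot.tip_reach).round(1),"F",[round(float(f@v),1) for v in(X,Y,Z)],flush=True)
    return f@X
q=Q(0,-1)[0]
bot.move_to([330,330,400],q); bot.move_gripper(0)
bot.move_to([480,-150,380],Q(20,-1)[0]); 
bot.move_to(*tip(-250,0,150,20,-1)); st("pre")
bot.servo_line(tip(-250,0,78,20,-1)[0]); f0=st("down")
h=bot.servo_line(tip(-208,0,78,20,-1)[0],speed=25,until_force=2); st("contact %s"%h)
E
```

```text
pre t4.9 tip [-249.7   -0.5  151.6] F [-0.0, 0.0, 0.5]
down t5.5 tip [-250.2   -0.5   79.4] F [0.3, 0.9, 0.1]
contact True t6.6 tip [-2.21e+02  2.00e-01  7.76e+01] F [-1.0, 0.0, 0.1]
```

```bash
cat >> h.py <<'E'
def st(t):
    s=bot.read_state(); f=np.array(s["ft_force"]); p=inS(np.array(s["ee_pos"])+rot(s["tool_rot"]).apply([0,1,0])*bot.tip_reach)
    F=np.array([f@v for v in(X,Y,Z)]); print(t,"t%.1f"%s["clock"],"tip",p.round(1),"F",F.round(1),flush=True)
    return p,F
E
python3 - <<'E'
from h import *
p,F=st("start"); x0=p[0]
for i in range(4):
    h=bot.servo_line(tip(x0+60,0,78,20,-1)[0],speed=12,until_force=8); p,F=st("stop %s"%h)
    if not h or p[0]-x0>13.5: break
c=bot.read_camera("top"); S=inS(cloud(c)); x,y,z=S[...,0],S[...,1],S[...,2]
m=(x>88)&(x<106)&(abs(y)<14)&(z>150); print("head z",np.percentile(z[m],[10,50,90]).round(1))
m=(abs(z-108)<6)&(x>122)&(x<180)&(abs(y)<18); print("drawbar end",m.sum(),np.percentile(x[m],[5,98]).round(1) if m.sum() else "")
E
```

```text
start t6.6 tip [-2.21e+02  2.00e-01  7.76e+01] F [-1.   0.   0.1]
stop True t10.4 tip [-168.9    0.3   77.5] F [-1.3  0.   0.6]
head z [178.9 181.1 183.1]
drawbar end 309 [124.  161.9]
```

The tray travelled about 52 mm and then stopped dead. The head dropped about 13 mm, and the drawbar end is at x≈162, which is 60 mm past the pin. Now I press the pin.

```bash
python3 - <<'E'
from h import *
bot.servo_line(tip(-195,0,80,20,-1)[0]); bot.servo_line(tip(-210,0,240,20,-1)[0],speed=250)
q=Q(0,-1)[0]
bot.move_to(*tip(-60,0,300,0,-1)); bot.move_to(*tip(100,0,290,0,-1)); bot.servo_line(tip(100,0,200,0,-1)[0]); p,F=st("above")
h=bot.servo_line(tip(100,0,172,0,-1)[0],speed=30,until_force=4); st("touch %s"%h)
h=bot.servo_line(tip(100,0,150,0,-1)[0],speed=30,until_force=25); st("press %s"%h)
E
```

```text
above t13.7 tip [ 99.5  -0.5 200.9] F [-0.5  0.   0.5]
touch True t14.3 tip [100.    0.3 181.1] F [ 0.2 -0.1 -0.2]
press True t15.2 tip [101.7  -1.5 156.1] F [ 4.1 -0.6  4.2]
```

```bash
python3 - <<'E'
from h import *
h=bot.servo_line(tip(100,0,150,0,-1)[0],speed=10,until_force=25); st("press2 %s"%h); bot.dwell(.2); st("hold")
bot.servo_line(tip(100,0,200,0,-1)[0]); st("up"); bot.servo_line(tip(100,0,260,0,-1)[0],speed=250)
bot.move_to(*tip(20,0,300,0,-1))
for n in("side","top"):
    c=bot.read_camera(n); S=inS(cloud(c)); x,y,z=S[...,0],S[...,1],S[...,2]
    m=(x>90)&(x<108)&(abs(y)<14)&(z>140); print(n,"head z",np.percentile(z[m],[10,50,90]).round(1))
    m=(x>10)&(x<95)&(abs(y)<35)&(z>190)&(z<232); print("loop bar x",m.sum(),np.percentile(x[m],[2,20,50]).round(1) if m.sum() else "","y",np.percentile(y[m],[2,98]).round(1) if m.sum() else "","z",np.percentile(z[m],98) if m.sum() else "")
    if n=="side": cv2.imwrite("pics/s2.png",cv2.resize(c["image"][150:410,200:430],None,fx=2.3,fy=2.3,interpolation=cv2.INTER_CUBIC))
E
```

```text
press2 True t15.5 tip [102.2  -1.7 155.8] F [1.3 1.8 6.4]
hold t15.7 tip [102.2  -1.7 155.8] F [1.2 1.7 6.6]
up t16.2 tip [1.001e+02 1.000e-01 1.994e+02] F [0.  0.1 0.2]
side head z [151.7 156.4 158.3]
loop bar x 103 [28.3 31.  33.6] y [-25.2  29.6] z 213.52367455068386Traceback (most recent call last):
  File "<stdin>", line 7, in <module>
    return _quantile_unchecked(
        a, q, axis, out, overwrite_input, method, keepdims, weights)
    return _ureduce(a,
                    func=_quantile_ureduce_func,
    ...<5 lines>...
                    overwrite_input=overwrite_input,
                    method=method)
    r = func(a, **kwargs)
    result = _quantile(arr,
                       quantiles=q,
    ...<2 lines>...
                       out=out,
                       weights=wgt)
    slices_having_nans = np.isnan(arr[-1, ...])
                                  ~~~^^^^^^^^^
IndexError: index -1 is out of bounds for axis 0 with size 0
```

View pics/s2.png

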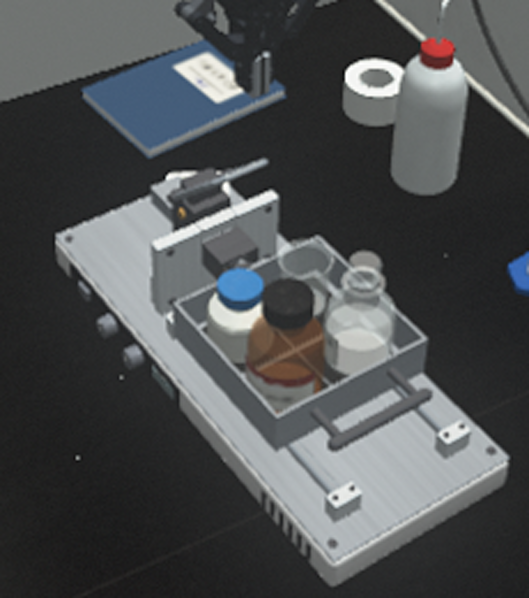

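The side crop shows the tray home with all bottles upright. The loop is still open, with its crossbar running from about (175,190) to (268,160). Head z reads 156, so the pin is home, and the bar is at x≈32, z≈211. Now I swing the loop.

```bash
python3 - <<'E'
from h import *
bot.move_to(*tip(5,0,290,0,-1)); bot.servo_line(tip(5,0,200,0,-1)[0]); st("behind bar")
for th in (-45,-30,-15,0,15,30,45,58,68,76,84):
    t=np.radians(th); bx,bz=98.5+91*np.sin(t),146.5+91*np.cos(t)
    h=bot.servo_line(tip(bx-13.5,0,bz-11,0,-1)[0],speed=70,until_force=10); p,F=st(f"th{th} {h}")
    if h: break
c=bot.read_camera("side"); cv2.imwrite("pics/s3.png",cv2.resize(c["image"][130:330,190:400],None,fx=2.8,fy=2.8,interpolation=cv2.INTER_CUBIC))
E
```

```text
behind bar t18.1 tip [  5.2  -0.4 201. ] F [-0.8  0.2  0.3]
th-45 False t18.5 tip [ 2.120e+01 -1.000e-01  2.002e+02] F [-0.5  0.9  0.3]
th-30 False t19.0 tip [ 3.960e+01 -1.000e-01  2.146e+02] F [-1.8  0.   1.6]
th-15 False t19.5 tip [ 61.8   0.  223.4] F [-2.6  0.8  1.6]
th0 False t20.0 tip [ 85.4   0.  226.5] F [-1.8  0.   0.2]
th15 False t20.5 tip [1.089e+02 1.000e-01 2.233e+02] F [-0.5  0.4 -0.7]
th30 False t20.9 tip [1.308e+02 1.000e-01 2.141e+02] F [-0.4  0.5 -0.1]
th45 False t21.4 tip [1.496e+02 1.000e-01 1.996e+02] F [ 0.5  1.  -0.9]
th58 False t21.9 tip [1.624e+02 1.000e-01 1.834e+02] F [-0.2 -0.3  0.3]
th68 False t22.3 tip [169.5   0.2 169.1] F [-0.6  0.7 -0.3]
th76 False t22.6 tip [173.3   0.2 157. ] F [-0.5  0.4  0.3]
th84 False t22.9 tip [175.5   0.2 144.5] F [-0.2  0.4  0.2]
```

View pics/s3.png

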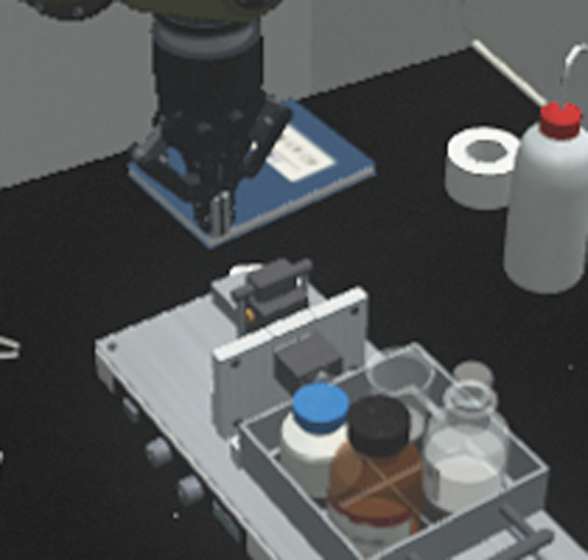

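The loop has left the raised position, and a wire hangs beside the receiver at about (242,310). I'll retreat straight up and check from clear of the work.

```bash
python3 - <<'E'
from h import *
bot.servo_line(tip(175,0,290,0,-1)[0],speed=200); bot.move_to([240,400,350],Q(0,-1)[0]); st("clear")
ims=[]
for n in("side","top"):
    c=bot.read_camera(n); S=inS(cloud(c)); x,y,z=S[...,0],S[...,1],S[...,2]
    m=(x>90)&(x<108)&(abs(y)<14)&(z>140); print(n,"head z",np.percentile(z[m],[10,50,90]).round(1) if m.sum() else None)
    for a,b in((60,80),(80,100),(100,120),(120,140)):
        m=(abs(abs(y)-27)<5)&(x>84)&(x<200)&(z>a)&(z<=b); print((a,b),m.sum(),np.percentile(x[m],[5,50,95]).round(1) if m.sum() else "")
    m=(x>118)&(abs(y)<30)&(z>55)&(x<200)&(z>115);print("loop ahead pts",m.sum())
    m=(x>130)&(y<-10)&(z>55)&(z<75)&(x<225);print("timer",np.median(x[m]).round(1),np.median(y[m]).round(1))
    r=c["image"][165:300,210:380] if n=="side" else c["image"][205:310,225:385]
    ims.append(cv2.resize(r,(680,540 if n=="side" else 446),interpolation=cv2.INTER_CUBIC))
    cv2.imwrite(f"pics/f_{n}.png",ims[-1])
E
```

```text
clear t25.2 tip [423.5 256.2 330.7] F [0.1 0.3 0.2]
side head z [145.8 155.9 158.6]
(60, 80) 0 
(80, 100) 0 
(100, 120) 12 [ 95.9  98.3 101.3]
(120, 140) 41 [ 95.8  97.9 101.4]
loop ahead pts 0
timer 166.2 -439.1
top head z [152.  154.8 157.3]
(60, 80) 32 [133.5 180.8 195.1]
(80, 100) 5 [96.9 97.6 99.3]
(100, 120) 5 [ 97.1  97.5 100. ]
(120, 140) 1 [100.7 100.7 100.7]
loop ahead pts 0
timer 179.3 -57.8
```

View pics/f_side.png

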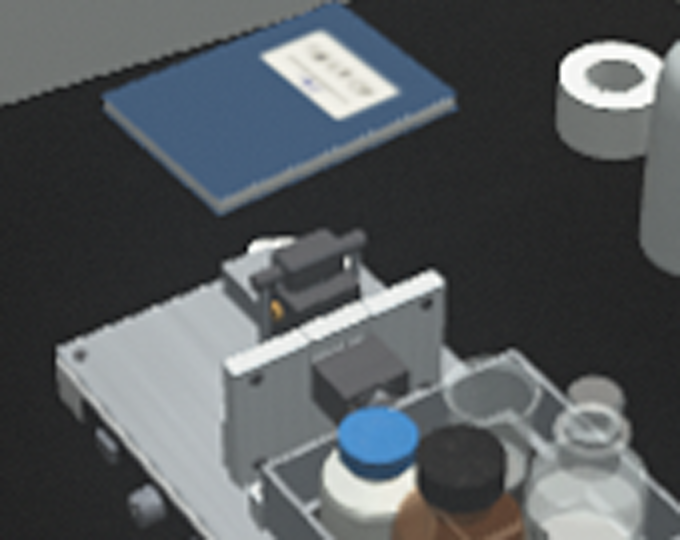

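View pics/f_top.png

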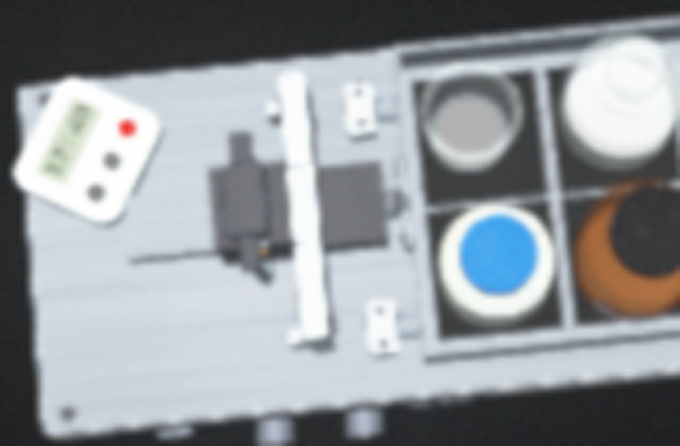

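Both views agree. The loop wires hang vertically at x≈98 on both sides of the receiver, z 80 to 140, and the pin head is at about 155.5. The timer is still at pixel (245,240) and the bottles are upright. I'll confirm the drawbar end once more and hand in.

```bash
python3 - <<'E'
from h import *
S=inS(cloud(bot.read_camera("top"))); x,y,z=S[...,0],S[...,1],S[...,2]
m=(abs(z-108)<6)&(x>122)&(x<180)&(abs(y)<18); print(m.sum(),np.percentile(x[m],[5,98]).round(1) if m.sum() else "")
m=(x>105)&(x<117)&(abs(y)<14)&(z>125); print("receiver top z",np.median(z[m]).round(1))
m=(z>55)&(z<75)&(x>130)&(x<240)&(abs(y)<95); print("timer",np.median(x[m]).round(1),(np.median(y[m])+OY).round(1))
if 1: bot.finish_job(); print(bot.read_state()["clock"])
E
```

```text
299 [124.1 160.8]
receiver top z 152.4
timer 183.5 -50.0
the job is handed in; nothing more can be done
the job is handed in; nothing more can be done
```

The job is done and handed in at about 25 s on the robot's clock.

- **Tray:** I pushed it by the handle at about 12 mm/s, and it stopped dead after about 52 mm. The pin head dropped about 13 mm, and the drawbar end now stands about 61 mm past the pin.
- **Pin:** I pressed it down until it met a hard stop with the fingertips at about 156 mm. After the loop swing, the cameras put the head top at 154.8 and 155.9 mm; fully home is 155.5 mm.
- **Loop:** I pushed it over the top and it snapped shut. The wires hang vertically at x≈98 mm beside the receiver. The crossbar under the drawbar can't be seen from either camera, so I judged it shut from the side wires and from nothing being left above or ahead.
- **Other objects:** The bottles looked upright in both final views. The timer measured (183.5, −50.0) mm, against (183.2, −50.2) at the start.

**Check that disagreed:** my last receiver-top reading came out at 152.4 mm instead of 137.5 mm. The area I sampled overlaps the pin head, so I put it down to that, but I did not measure again before handing in. That means I never measured the gap under the head directly, and "fully home" rests on the head height and the hard stop.

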